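Make up a cheese order on the spring scale

ROBOT

A 7-joint arm with a two-finger parallel gripper is mounted at the origin on the work surface. World frame = base frame: x ahead of the robot, y to its left, z up, the work surface at z = 0. Lengths are in m, angles in rad, forces in N, time in s.
With the tool pointing down it reaches from about 0.35 to 0.9 m from the base axis. Payload 19.9 kg.
Tool frame: the origin (TCP) lies midway between the tips of the shut fingers; the grasp point (between the pads) lies 19 mm behind it; z points along the fingers, y is the line along which they close (so a half turn about z gives the same grasp; the last joint's range is limited). The gripper opens to 85 mm and grips with 20 to 120 N. Pads are 22 mm wide; open, the fingers measure 114 mm over their backs; the gripper's body (76 mm by 85 mm) begins 54 mm behind the grasp point. The pads swing forward as they close: fully open they stand 13 mm farther back than shut.
Start: joints at [-1.349, 0.417, -0.01, 1.614, 0.005, 1.111, -0.053], TCP at [0.163, 0.603, 0.231] pointing down, gripper open.
Joint ranges: [-2.81, 2.81], [-0.39, 2.02], [-1.27, 1.25], [0.06, 2.57], [-1.19, 4.33], [0.19, 2], [-2.82, 2.82]. Speed limits (rad/s): [1.89, 1.89, 2.39, 2.39, 3.01, 3.01, 3.01].

INTERFACE

Orientations are given as a rotation vector (axis times angle).
In Python, from plant import bot, imaging gives the robot as it stands. The module is installed in compiled form; this text tells all that it offers.
- The arm moves only by the tool drive_tool, never from a script. Its argument "increments" is a list of rows, each a list of 7 numbers: the turn, a rotation vector about the tool's x, y, z normalised to -1 to 1, where 1 is 360 degrees, then the shift along the tool's x, y, z normalised to -1 to 1, where 1 is 0.5 m, then the opening, from -1 (shut) to 1 (fully open). A call has exactly 8 rows; each row is the pose to reach, as a shift and turn from the pose commanded when the call began, along the tool's axes at that moment, turning the shorter way round; what a row does not reach only later rows make up. A row lasts 1/12 s, in which the tool goes at most 41.7 mm and 7.16 degrees, less where a joint would pass 70% of its speed; a pose out of reach is approached as far as the arm can. A call with a number of a shift or a turn outside -1 to 1 is refused whole. A call with a gripper value outside its range is refused whole. The fingers move at their own pace and stop on an object; "grip_force" is the grip in N (left out, the last holds). Time passes only in rows, so rows that repeat a pose let the fingers close, or fill a call up. It gives the time, the measured TCP pose, the force, the opening and the grip force at its end, in the units of the state.
- bot.sense(): the state, without advancing time (a new reading comes with each control period).
- imaging.camera(name): name is "scene" or "top"; returns the picture (420x560x3 uint8, blue, green, red); there is no depth.
- imaging.get_calibration(name): a dict with "mtx" (3x3 intrinsics, pixels), "dist" ([k1, k2, p1, p2, k3] as OpenCV has them; the pictures are not rectified), "R" (3x3) and "t" (3): a world point X has camera coordinates R X + t. Camera axes: x right, y down, z forward; pixel columns grow to the right and rows downward; lengths in m; the calibration is good to about 2 mm. A picture is of the moment at which its call begins. get_calibration takes no time and is no camera call.
- bot.sign_off(): hands the job in; it is judged then, once.
Trained networks look in the newest picture that a camera, given by its name, has taken for a name from the list of things; names that differ only in an ending like _2 or _b are one class to them, and where a whole thing is asked for, a point or a joint stands for the part that bears it (a point fixed in the world has none). Each returns a list of dicts, best first, with "conf" (0 to 1); they miss things now and then, are a little off and sometimes report something else, mostly with a low value. They report only what shows in the picture. A call takes as long as a camera call. They do not tell look-alikes from the thing itself.
- imaging.spot_in(target, camera): "uv" ([column, row] in pixels, amid what is visible of it).
The state is a dict: "clock": time; "joints": joint angles; "qvel": joint speeds; "joint_torque": joint torques, N m; "ee_pos": TCP position; "tool_rot": TCP orientation; "wrist_force": force on the tool from outside, world axes, zero at the start; "wrist_torque": the same for the moment, N m; "gripper_width": finger opening in m; "finger_force": force on a finger pad.
Only numpy, scipy, OpenCV 4.12 (cv2) and the standard library are available. Lean on these libraries where they do the work, as an engineer would, in place of code of your own. Each camera call takes 0.05 s, during which the arm holds its last target. There are 200 camera calls.

TASK

Make up the cheese order on the spring scale: the sealed tub on the pan stays there, and you add cheese blocks from the yellow board, checking the dial after each one, until the red needle comes to rest inside the green sector. Leave the blocks that are not needed on the board, keep all cheese off the bare worktop, do not slam or press the pan down to its stop, and leave the bottle, bowl and jar alone.

Things in the scene. Friction and masses are not known exactly. Their poses are not given: they have to be found in the camera images.
- needle (a joint): red needle of the scale's dial, in rad, driven by the pan: 0 with an empty pan, growing clockwise as seen facing the dial. It turns 75 rad per metre of pan travel, so one cheese block adds about 0.6 rad. The green sector runs from 1.77 to 2.49 rad (its middle is the top of the dial)
- pan (a joint): sprung travel of the scale's pan, straight down, in m: 0 with an empty pan, about 0.008 more for each cheese block, stop at 0.0547
- pan_center (a point): centre of the upper face of the pan's floor; moves with the pan (0.120 m above the worktop when empty). Dark steel pan, inside 212 mm (x) by 272 mm (y), with a rim 8 mm high all round; axes: x towards the dial, y along the long side, z up
- dial_center (a point): centre of the white round dial (134 mm across) with the red needle and the green sector, on the sloping head of the scale at the pan's +x side; it faces up and away from the robot. The axes are those of the scale. The teal housing under pan and dial is fixed to the worktop, about 340 by 240 mm
- tub: sealed white round tub with a blue lid, 85 mm across, 64 mm high, standing in the +y half of the pan; its weight differs from time to time (about 0.2 to 0.42 kg). Origin: centre of its underside, z up
- board: yellow cutting board, fixed, 260 mm (x) by 340 mm (y), 12 mm thick. Origin: centre of its underside, z up
- cheese1: block of hard cheese, yellow with red wax at both ends, 90 mm (x) by 42 mm (y) by 42 mm high, about 0.16 kg, lying on the board. Origin: centre of its underside; x along its length, z up
- cheese2: block of hard cheese, yellow with red wax at both ends, 90 mm (x) by 42 mm (y) by 42 mm high, about 0.16 kg, lying on the board. Origin: centre of its underside; x along its length, z up
- cheese3: block of hard cheese, yellow with red wax at both ends, 90 mm (x) by 42 mm (y) by 42 mm high, about 0.16 kg, lying on the board. Origin: centre of its underside; x along its length, z up
- red_bottle: bystander: red squeeze bottle standing on the worktop, 58 mm across, 172 mm high. Origin: centre of its underside
- bowl: bystander: steel bowl, 150 mm across, 55 mm high. Origin: centre of its underside
- jar: bystander: amber glass jar with a yellow cap, 72 mm across, 110 mm high. Origin: centre of its underside
Things that resemble listed ones, but are neither listed nor needed, are in the scene too. Leave any purple or turquoise look-alike of the cheese2 alone. What is shaped like the cheese3 but blue or grey is not meant.

How it is judged:
At the end, for the whole second after the job is handed in: The red needle rests inside the green sector (1.77 to 2.49 rad, turning slower than 0.15 rad/s); the tub stands upright (within 0.15 rad) on the pan; every cheese block lies either on the pan or on the board, its centre inside the edges; tub and blocks are at rest (under 0.03 m/s) (value of joint needle between 1.77 and 2.49 rad and velocity of joint needle between -0.15 and 0.15 rad/s and ((x of cheese1 in the frame of pan_center between -0.105 and 0.105 m and y of cheese1 in the frame of pan_center between -0.135 and 0.135 m and z of cheese1 in the frame of pan_center between -0.005 and 0.11 m) or (x of cheese1 in the frame of board between -0.13 and 0.13 m and y of cheese1 in the frame of board between -0.17 and 0.17 m and z of cheese1 in the frame of board between 0.006 and 0.1 m)) and ((x of cheese2 in the frame of pan_center between -0.105 and 0.105 m and y of cheese2 in the frame of pan_center between -0.135 and 0.135 m and z of cheese2 in the frame of pan_center between -0.005 and 0.11 m) or (x of cheese2 in the frame of board between -0.13 and 0.13 m and y of cheese2 in the frame of board between -0.17 and 0.17 m and z of cheese2 in the frame of board between 0.006 and 0.1 m)) and ((x of cheese3 in the frame of pan_center between -0.105 and 0.105 m and y of cheese3 in the frame of pan_center between -0.135 and 0.135 m and z of cheese3 in the frame of pan_center between -0.005 and 0.11 m) or (x of cheese3 in the frame of board between -0.13 and 0.13 m and y of cheese3 in the frame of board between -0.17 and 0.17 m and z of cheese3 in the frame of board between 0.006 and 0.1 m)) and linear speed of each of cheese1, cheese2, cheese3, tub below 0.03 m/s and x of tub in the frame of pan_center between -0.105 and 0.105 m and y of tub in the frame of pan_center between -0.135 and 0.135 m and z of tub in the frame of pan_center between -0.005 and 0.11 m and angle between tub's own z axis and vertical below 0.15 rad); the robot touches nothing.
It fails at once if a cheese block touches the bare worktop (contact force between any of cheese1, cheese2, cheese3 and table above 0.05 N).
It fails at once if the pan is driven down to its stop (travel above 0.053 m) (value of joint pan above 0.053 m).
It fails at once if the red squeeze bottle is moved by more than 30 mm (distance of red_bottle from where it was at the start of the episode above 0.03 m).
It fails at once if the steel bowl is moved by more than 30 mm (distance of bowl from where it was at the start of the episode above 0.03 m).
It fails at once if the amber jar is moved by more than 30 mm (distance of jar from where it was at the start of the episode above 0.03 m).
It also fails if it takes over 61 s, if anything falls off the work surface, if the arm or the gripper's body presses on something with over 40 N, if the wrist force passes 120 N, or if a joint passes its speed limit or range.

## Working session

There is one attempt and no reset: what is moved stays moved. The work goes in short steps, Python scripts to look and compute and a tool call to move; the robot and the scene stay as the last step left them, time stands still between calls to the robot, and variables do not carry over. Pictures are saved under pics/ and viewed, at most 10 in all, crops included, and the job is handed in when it is done.

Besides the shell and the picture viewer there is one more tool, called after ">>>" as a command line: name --pt "numbers of a row" for each row, then --argument value for the rest. drive_tool: Moves the arm, as the interface text tells. Its arguments: {"type":"object","properties":{"increments":{"type":"array","items":{"type":"array","items":{"type":"number"}}},"grip_force":{"type":"number"}},"required":["increments"]}

```bash
mkdir -p pics; cat > h.py <<'E'
import numpy as np, cv2
from plant import bot, imaging
from scipy.spatial.transform import Rotation as Ro
def cal(n):
    c=imaging.get_calibration(n); return [np.array(c[k],float) for k in("mtx","dist","R","t")]
def ray(n,uv):
    K,d,R,t=cal(n); p=cv2.undistortPoints(np.array([[uv]],float),K,d)[0,0]
    return -R.T@t, R.T@np.array([p[0],p[1],1])
def onz(n,uv,z):
    o,v=ray(n,uv); return o+v*(z-o[2])/v[2]
def proj(n,X):
    K,d,R,t=cal(n); return cv2.projectPoints(np.array(X,float).reshape(-1,3),cv2.Rodrigues(R)[0],t,K,d)[0][:,0]
def tri(ra,rb):
    A=np.zeros((3,3));b=np.zeros(3)
    for o,v in(ra,rb):
        v=v/np.linalg.norm(v);P=np.eye(3)-np.outer(v,v);A+=P;b+=P@o
    return np.linalg.solve(A,b)
E
python3 - <<'E'
from h import *
np.set_printoptions(precision=3,suppress=True)
for n in("scene","top"):
    im=imaging.camera(n); cv2.imwrite(f"pics/{n}0.png",im)
    o,_=ray(n,(280,210)); print(n,o)
    for t in("cheese1","tub","pan_center","dial_center","board","red_bottle","bowl","jar"):
        print(t,[(np.round(r["uv"]),round(r["conf"],2)) for r in imaging.spot_in(t,n)])
s=bot.sense();print(s["clock"],s["ee_pos"],s["tool_rot"],Ro.from_rotvec(s["tool_rot"]).as_matrix())
E
```

```text
scene [ 1.147 -0.152  1.206]
cheese1 [(array([395., 255.]), 0.81), (array([326., 150.]), 0.8), (array([368., 198.]), 0.74), (array([307., 208.]), 0.71), (array([434., 220.]), 0.71), (array([360., 133.]), 0.66), (array([335., 198.]), 0.64)]
tub [(array([225., 212.]), 0.82)]
pan_center [(array([188., 215.]), 0.7), (array([288., 286.]), 0.47)]
dial_center [(array([194., 234.]), 0.69)]
board [(array([336., 214.]), 0.72)]
red_bottle [(array([290., 286.]), 0.66)]
bowl [(array([418., 160.]), 0.55)]
jar [(array([ 98., 249.]), 0.88), (array([197., 235.]), 0.18)]
top [0.165 0.003 1.873]
cheese1 [(array([158., 310.]), 0.92), (array([216., 232.]), 0.72), (array([130., 192.]), 0.71), (array([208., 290.]), 0.69), (array([178., 169.]), 0.56)]
tub [(array([329., 210.]), 0.66)]
pan_center [(array([356., 227.]), 0.87)]
dial_center [(array([353., 226.]), 0.98), (array([439., 215.]), 0.72)]
board [(array([222., 228.]), 0.95), (array([279., 153.]), 0.44)]
red_bottle [(array([280., 153.]), 0.73)]
bowl [(array([116., 255.]), 0.64), (array([325., 208.]), 0.3)]
jar [(array([442., 216.]), 0.77), (array([189., 226.]), 0.31)]
0.9 [0.163 0.603 0.231] [ 0.413  3.114 -0.   ] [[-0.965  0.261  0.   ]
 [ 0.261  0.965 -0.   ]
 [-0.    -0.    -1.   ]]
```

View pics/scene0.png

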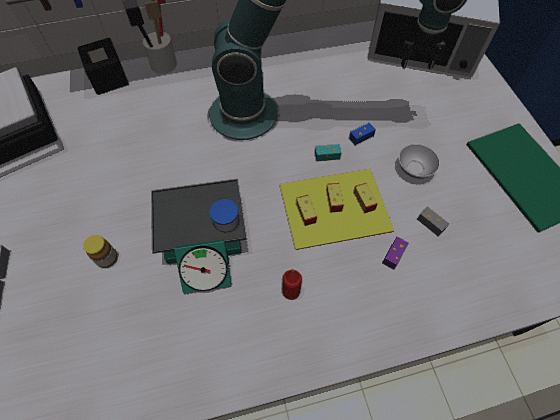

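View pics/top0.png

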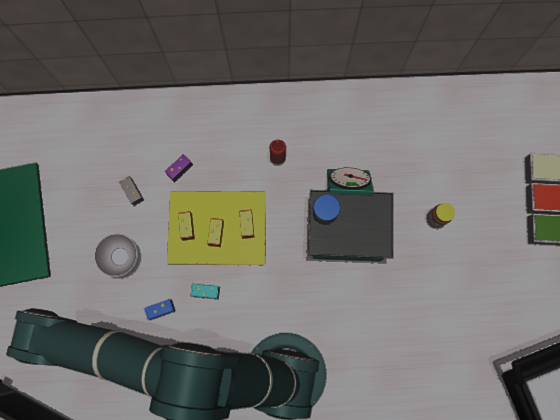

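Scene view: three yellow cheeses lie on the yellow board at about (307,208), (335,198) and (366,198); the dial is at (203,268), with the tub at (225,212). Top view: the cheeses are at (186,226), (215,232) and (247,223), the pan at (351,226) and the tub at (326,208).

Possible mix-ups (scene pixels): turquoise (328,152), blue (361,133), purple (396,252), grey (433,220). I choose the yellow, red-ended ones on the board, and check that in one crop.

```bash
python3 - <<'E'
from h import *
a=cv2.imread("pics/scene0.png");b=cv2.imread("pics/top0.png")
r=lambda i,x,y,w,h:cv2.resize(i[y:y+h,x:x+w],(400,300),interpolation=cv2.INTER_CUBIC)
g=np.vstack([np.hstack([r(a,290,170,100,75),r(a,150,225,100,75)]),np.hstack([r(b,165,190,100,75),r(b,302,160,100,75)])])
cv2.imwrite("pics/crop1.png",g)
np.set_printoptions(precision=3,suppress=True)
pr=[((307,208),(247,223)),((335,198),(215,232)),((366,198),(186,226))]
for s,t in pr: print(tri(ray("scene",s),ray("top",t)),onz("top",t,.05),onz("scene",s,.05))
print("tub",tri(ray("scene",(224,210)),ray("top",(326,208))))
for uv in((308,191),(393,193),(308,258),(393,262)):print("pan",onz("top",uv,.11))
for uv in((168,191),(266,191),(168,265),(266,265)):print("board",onz("top",uv,.012))
E
```

```text
[0.511 0.108 0.048] [0.51  0.105 0.05 ] [0.513 0.109 0.05 ]
[0.487 0.218 0.03 ] [0.484 0.216 0.05 ] [0.499 0.212 0.05 ]
[0.514 0.32  0.031] [0.51  0.315 0.05 ] [0.524 0.314 0.05 ]
tub [ 0.525 -0.157  0.17 ]
pan [ 0.598 -0.106  0.11 ]
pan [ 0.578 -0.391  0.11 ]
pan [ 0.373 -0.093  0.11 ]
pan [ 0.346 -0.371  0.11 ]
board [0.646 0.384 0.012]
board [0.629 0.036 0.012]
board [0.383 0.385 0.012]
board [0.367 0.047 0.012]
```

View pics/crop1.png

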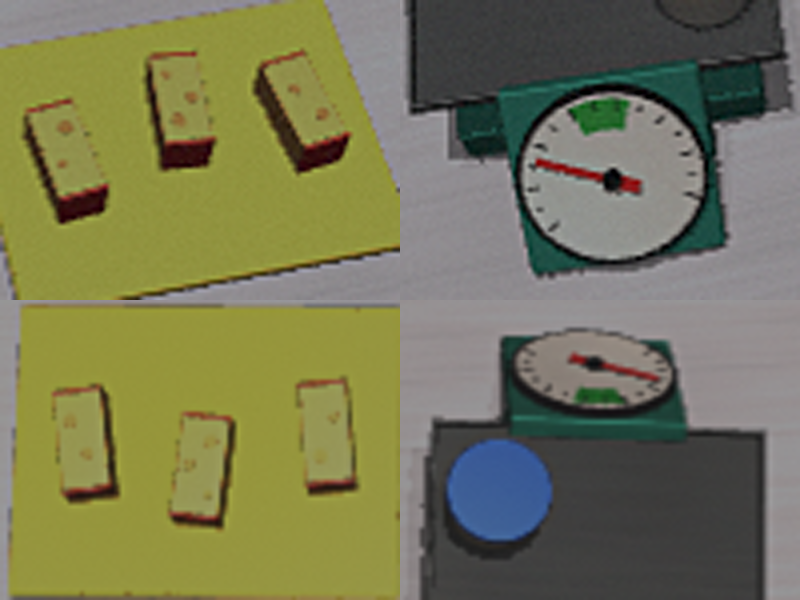

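Top left: the three board blocks have yellow faces with holes and red ends, so they are the right ones. The needle reads roughly 1 rad, so about two blocks should do. Next I triangulate the top-face corners and the needle angle.

```bash
python3 - <<'E'
from h import *
np.set_printoptions(precision=3,suppress=True)
S={1:[(25,107),(73,99),(107,186),(57,197)],2:[(148,55),(197,52),(213,138),(163,143)],3:[(256,66),(305,52),(349,134),(299,148)]}
T={1:[(298,381),(347,379),(356,485),(308,488)],2:[(182,412),(233,416),(221,517),(171,513)],3:[(53,389),(102,386),(112,487),(64,490)]}
for k in S:
    s=[(290+x/4,170+y/4) for x,y in S[k]]; t=[(165+x/4,190+(y-300)/4) for x,y in T[k]]
    t=[t[2],t[3],t[0],t[1]]
    P=np.array([tri(ray("scene",a),ray("top",b)) for a,b in zip(s,t)])
    c=P.mean(0); Q={n:np.array([onz(n,u,.054) for u in v]) for n,v in(("scene",s),("top",t))}
    print(k,c)
    for n,q in Q.items():
        d=(q[3]+q[2]-q[0]-q[1])/2;w=(q[1]+q[2]-q[0]-q[3])/2
        print(n,q.mean(0),"L",np.linalg.norm(d),"W",np.linalg.norm(w),"yaw",np.degrees(np.arctan2(d[1],d[0])))
# pan/tub
K=lambda x,y:(302+x/4,160+(y-300)/4)
for n,p in(("TL",(433,421)),("TR",(765,433))):print(n,onz("top",K(*p),.117))
print("tub",onz("top",K(499,490),.171))
cor={"panlow-L":(151,192),"r":(240,182),"frontR":(246,250),"frontL":(152,250)}
for k,p in cor.items():print(k,onz("scene",p,.117))
E
```

```text
1 [0.509 0.107 0.054]
scene [0.509 0.108 0.054] L 0.08844913399602213 W 0.041882894767114306 yaw 1.677578937210788
top [0.509 0.106 0.054] L 0.09313022320275663 W 0.041542588729722975 yaw 3.0317512506058284
2 [0.487 0.215 0.055]
scene [0.486 0.216 0.054] L 0.08711240757598214 W 0.04235974966601209 yaw -9.720205188428073
top [0.487 0.214 0.054] L 0.08775018824962459 W 0.043382806011172365 yaw -7.7465825731634705
3 [0.514 0.315 0.054]
scene [0.514 0.315 0.054] L 0.0864705604861377 W 0.0458090740875059 yaw 4.62295919956298
top [0.514 0.315 0.054] L 0.08873996955338583 W 0.0416383201920052 yaw 5.151451259143883
TL [ 0.583 -0.449  0.117]
TR [ 0.56  -0.729  0.117]
tub [ 0.511 -0.483  0.171]
panlow-L [ 0.369 -0.372  0.117]
r [ 0.402 -0.089  0.117]
frontR [ 0.643 -0.12   0.117]
frontL [ 0.575 -0.389  0.117]
```

```bash
cat >> h.py <<'E'
def down(yaw): # tool y along world y turned by yaw (deg)
    a=np.radians(yaw);c,s=np.cos(a),np.sin(a)
    return np.array([[-c,-s,0],[-s,c,0],[0,0,-1.]])
def row(p,yaw,p0=None,R0=None):
    s=bot.sense(); p0=np.array(s["ee_pos"]) if p0 is None else np.array(p0)
    R0=Ro.from_rotvec(s["tool_rot"]).as_matrix() if R0 is None else R0
    r=Ro.from_matrix(R0.T@down(yaw)).as_rotvec()/(2*np.pi); d=R0.T@(np.array(p)-p0)/.5
    print([round(float(x),4) for x in (*r,*d)])
# pan_center estimate and yaw
PC=np.array([.474,-.240]);PY=-4.
def pan(x,y):
    a=np.radians(PY);return PC+np.array([np.cos(a)*x-np.sin(a)*y,np.sin(a)*x+np.cos(a)*y])
E
python3 - <<'E'
from h import *
np.set_printoptions(precision=3,suppress=True)
row([.509,.107,.13],2.4); s=bot.sense();print(s["clock"],s["gripper_width"])
# pan refinement from the scene and top corner pixels
for n,uv in(("top",(310.2,190.5)),("top",(393.2,193.2)),("top",(393,257)),("top",(308,257)),("scene",(151,191)),("scene",(240,181)),("scene",(246,238)),("scene",(153,251))):print(n,onz(n,uv,.116))
print("tub",onz("top",K(0,0) if 0 else (326.7,207.5),.171),onz("scene",(224,210),.171))
E
```

```text
[-0.0, 0.0, -0.0486, -0.927, -0.778, 0.2026]
0.9 0.08526454377906445
top [ 0.598 -0.113  0.116]
top [ 0.576 -0.391  0.116]
top [ 0.362 -0.371  0.116]
top [ 0.375 -0.093  0.116]
scene [ 0.365 -0.372  0.116]
scene [ 0.398 -0.088  0.116]
scene [ 0.604 -0.112  0.116]
scene [ 0.578 -0.387  0.116]
tub [ 0.526 -0.16   0.171] [ 0.525 -0.158  0.171]
```

>>> drive_tool --pt "0 0 -0.0486 -0.927 -0.778 0.2 1" --pt "0 0 -0.0486 -0.927 -0.778 0.2 1" --pt "0 0 -0.0486 -0.927 -0.778 0.2 1" --pt "0 0 -0.0486 -0.927 -0.778 0.2 1" --pt "0 0 -0.0486 -0.927 -0.778 0.2 1" --pt "0 0 -0.0486 -0.927 -0.778 0.2 1" --pt "0 0 -0.0486 -0.927 -0.778 0.2 1" --pt "0 0 -0.0486 -0.927 -0.778 0.2 1" --grip_force 40

```text
clock: 1.57
ee_pos: [0.3517, 0.332, 0.177]
tool_rot: [-0.065, 3.14, 0.001]
wrist_force: [2.0, 0.4, -0.2]
gripper_width: 0.0853
finger_force: 0.0
```

```bash
sed -i 's/PC=.*;PY=.*/PC=np.array([.482,-.241]);PY=-4.5/' h.py; python3 -c "
from h import *
row([.509,.107,.13],2.4)
print(bot.sense()['clock'],bot.sense()['ee_pos'],bot.sense()['joints'])"
```

```text
[0.0001, 0.0001, -0.0, -0.2955, -0.4627, 0.0938]
1.5667 [0.35172118 0.33198459 0.17696556] [-0.88142456  0.23078866  0.06963385  2.01418485 -0.02039498  0.89660162
  0.81155093]
```

>>> drive_tool --pt "0 0 0 -0.2955 -0.4627 0.094 1" --pt "0 0 0 -0.2955 -0.4627 0.094 1" --pt "0 0 0 -0.2955 -0.4627 0.094 1" --pt "0 0 0 -0.2955 -0.4627 0.094 1" --pt "0 0 0 -0.2955 -0.4627 0.094 1" --pt "0 0 0 -0.2955 -0.4627 0.094 1" --pt "0 0 0 -0.2955 -0.4627 0.094 1" --pt "0 0 0 -0.2955 -0.4627 0.094 1"

```text
clock: 2.23
ee_pos: [0.5105, 0.103, 0.1293]
tool_rot: [-0.055, 3.141, -0.004]
wrist_force: [-0.7, -0.6, -0.6]
gripper_width: 0.0852
finger_force: 0.0
```

```bash
python3 -c "
from h import *
row([.509,.107,.022],2.4)"
```

```text
[-0.0004, 0.0001, -0.0011, 0.0029, 0.0086, 0.2146]
```

>>> drive_tool --pt "0 0 0 0 0 0.07 1" --pt "0 0 0 0 0 0.14 1" --pt "0 0 0 0 0 0.19 1" --pt "0 0 0 0 0 0.216 1" --pt "0 0 0 0 0 0.216 1" --pt "0 0 0 0 0 0.216 -1" --pt "0 0 0 0 0 0.216 -1" --pt "0 0 0 0 0 0.216 -1"

```text
clock: 2.9
ee_pos: [0.509, 0.109, 0.0233]
tool_rot: [-0.065, 3.139, 0.001]
wrist_force: [0.3, -0.2, 1.0]
gripper_width: 0.0516
finger_force: 0.0
```

>>> drive_tool --pt "0 0 0 0 0 0 -1" --pt "0 0 0 0 0 0 -1" --pt "0 0 0 0 0 0 -1" --pt "0 0 0 0 0 0 -1" --pt "0 0 0 0 0 0 -1" --pt "0 0 0 0 0 -0.05 -1" --pt "0 0 0 0 0 -0.12 -1" --pt "0 0 0 0 0 -0.2 -1"

```text
clock: 3.57
ee_pos: [0.5072, 0.1084, 0.1228]
tool_rot: [0.065, -3.139, 0.001]
wrist_force: [0.8, -0.4, -0.9]
gripper_width: 0.0413
finger_force: 41.7
```

```bash
python3 - <<'E'
from h import *
s=bot.sense();p=s["ee_pos"];print(p)
print(pan(0,-.095),pan(-.03,-.025))
row([.509,.107,.23],PY); row([*pan(0,-.095),.23],PY)
cv2.imwrite("pics/s2.png",imaging.camera("scene")[130:280,150:400])
E
```

```text
[0.50718777 0.10839428 0.12279164]
[ 0.47454639 -0.33570715] [ 0.450131   -0.26356916]
[-0.0001, -0.0003, 0.0191, -0.0031, -0.0031, -0.2144]
[-0.0001, -0.0003, 0.0191, 0.1025, -0.8849, -0.2135]
```

View pics/s2.png

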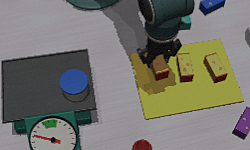

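>>> drive_tool --pt "0 0 0 0 -0.02 -0.07 -1" --pt "0 0 0.005 0.01 -0.06 -0.14 -1" --pt "0 0 0.01 0.02 -0.12 -0.2 -1" --pt "0 0 0.0191 0.03 -0.2 -0.214 -1" --pt "0 0 0.0191 0.04 -0.28 -0.214 -1" --pt "0 0 0.0191 0.05 -0.36 -0.214 -1" --pt "0 0 0.0191 0.06 -0.44 -0.214 -1" --pt "0 0 0.0191 0.07 -0.52 -0.214 -1"

```text
clock: 4.28
ee_pos: [0.4835, -0.1543, 0.23]
tool_rot: [0.123, 3.137, 0.0]
wrist_force: [1.8, 0.5, -1.5]
gripper_width: 0.0416
finger_force: 41.9
```

```bash
python3 - <<'E'
from h import *
print(bot.sense()["ee_pos"])
row([*pan(0,-.095),.22],PY)
E
```

```text
[ 0.48346273 -0.15429922  0.2300016 ]
[0.0001, 0.0003, 0.0001, -0.0105, -0.3631, 0.0199]
```

>>> drive_tool --pt "0 0 0 -0.003 -0.08 0.02 -1" --pt "0 0 0 -0.005 -0.15 0.02 -1" --pt "0 0 0 -0.007 -0.22 0.02 -1" --pt "0 0 0 -0.009 -0.28 0.04 -1" --pt "0 0 0 -0.0105 -0.33 0.06 -1" --pt "0 0 0 -0.0105 -0.363 0.1 -1" --pt "0 0 0 -0.0105 -0.363 0.12 -1" --pt "0 0 0 -0.0105 -0.363 0.12 -1"

```text
clock: 4.95
ee_pos: [0.4738, -0.3339, 0.1673]
tool_rot: [-0.125, -3.137, -0.002]
wrist_force: [0.9, 1.2, -2.2]
gripper_width: 0.0415
finger_force: 41.7
```

```bash
python3 - <<'E'
from h import *
print(bot.sense()["ee_pos"],pan(0,-.095))
row([*pan(0,-.095),.111],PY)
E
```

```text
[ 0.4738029  -0.33387256  0.1673304 ] [ 0.47454639 -0.33570715]
[0.0002, -0.0004, -0.0002, -0.0021, -0.0036, 0.1127]
```

>>> drive_tool --pt "0 0 0 0 0 0.04 -1" --pt "0 0 0 0 0 0.07 -1" --pt "0 0 0 0 0 0.085 -1" --pt "0 0 0 0 0 0.095 -1" --pt "0 0 0 0 0 0.105 -1" --pt "0 0 0 0 0 0.113 -1" --pt "0 0 0 0 0 0.118 -1" --pt "0 0 0 0 0 0.118 -1"

```text
clock: 5.62
ee_pos: [0.4752, -0.3338, 0.1101]
tool_rot: [0.123, 3.139, -0.0]
wrist_force: [0.3, 0.7, 0.2]
gripper_width: 0.0415
finger_force: 42.0
```

>>> drive_tool --pt "0 0 0 0 0 0 0.3" --pt "0 0 0 0 0 0 0.3" --pt "0 0 0 0 0 0 0.3" --pt "0 0 0 0 0 0 0.3" --pt "0 0 0 0 0 -0.03 0.3" --pt "0 0 0 0 0 -0.1 0.3" --pt "0 0 0 0 0 -0.18 0.3" --pt "0 0 0 0 0 -0.24 0.3"

```text
clock: 6.28
ee_pos: [0.475, -0.3343, 0.2328]
tool_rot: [0.124, 3.138, -0.001]
wrist_force: [0.3, -0.6, -0.8]
gripper_width: 0.0556
finger_force: 0.0
```

```bash
python3 - <<'E'
from h import *
print(bot.sense()["ee_pos"])
im=imaging.camera("scene");cv2.imwrite("pics/s3.png",cv2.resize(im[170:300,140:270],(600,600),interpolation=cv2.INTER_CUBIC))
row([.487,.215,.23],-8.5)
row([.487,.215,.13],-8.5)
E
```

```text
[ 0.47500311 -0.33430062  0.23284101]
[-0.0005, 0.0012, 0.011, 0.0665, 1.0995, 0.0121]
[-0.0005, 0.0012, 0.011, 0.068, 1.1002, 0.2121]
```

View pics/s3.png

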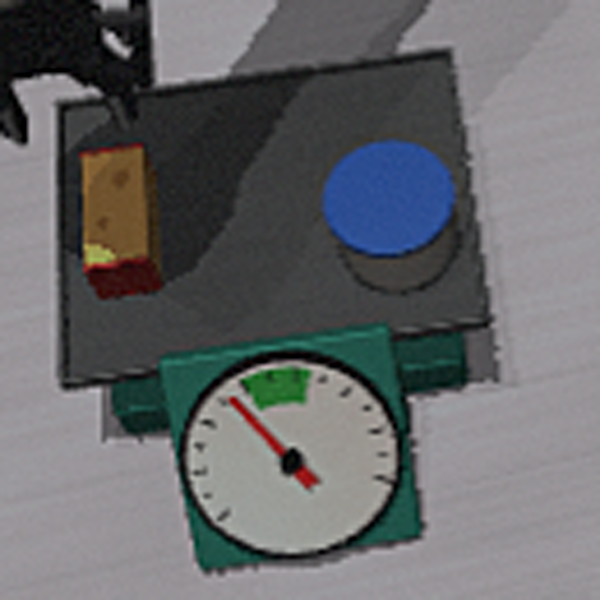

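One block is on the pan at (120,215) in this crop. The needle is just short of the green sector at about 1.6 rad, so one more block is needed.

>>> drive_tool --pt "0 0 0.003 0.01 0.06 -0.02 0.3" --pt "0 0 0.011 0.02 0.14 -0.03 1" --pt "0 0 0.011 0.03 0.22 -0.03 1" --pt "0 0 0.011 0.04 0.3 -0.03 1" --pt "0 0 0.011 0.05 0.38 -0.03 1" --pt "0 0 0.011 0.055 0.46 -0.03 1" --pt "0 0 0.011 0.06 0.54 -0.03 1" --pt "0 0 0.011 0.065 0.62 -0.03 1"

```text
clock: 7.0
ee_pos: [0.4665, -0.0204, 0.2454]
tool_rot: [0.232, 3.132, 0.0]
wrist_force: [0.6, -0.4, 0.2]
gripper_width: 0.0856
finger_force: 0.0
```

```bash
python3 - <<'E'
from h import *
print(bot.sense()["ee_pos"])
row([.487,.215,.13],-8.5)
E
```

```text
[ 0.46651697 -0.02042954  0.24537072]
[0.0, 0.0001, 0.0001, 0.029, 0.4717, 0.2308]
```

>>> drive_tool --pt "0 0 0 0.005 0.08 0.01 1" --pt "0 0 0 0.01 0.16 0.03 1" --pt "0 0 0 0.015 0.24 0.07 1" --pt "0 0 0 0.02 0.31 0.11 1" --pt "0 0 0 0.025 0.38 0.15 1" --pt "0 0 0 0.029 0.44 0.19 1" --pt "0 0 0 0.029 0.474 0.23 1" --pt "0 0 0 0.029 0.474 0.23 1"

```text
clock: 7.67
ee_pos: [0.4856, 0.2177, 0.1264]
tool_rot: [-0.224, -3.13, 0.002]
wrist_force: [-1.5, -0.3, 0.2]
gripper_width: 0.0856
finger_force: 0.0
```

```bash
python3 - <<'E'
from h import *
print(bot.sense()["ee_pos"])
row([.487,.215,.022],-8.5)
E
```

```text
[0.4855586  0.21766864 0.12643109]
[-0.0003, -0.0006, 0.0009, -0.0044, -0.0045, 0.2089]
```

>>> drive_tool --pt "0 0 0 -0.002 -0.003 0.07 1" --pt "0 0 0 -0.002 -0.003 0.14 1" --pt "0 0 0 -0.002 -0.003 0.19 1" --pt "0 0 0 -0.002 -0.003 0.214 1" --pt "0 0 0 -0.002 -0.003 0.214 1" --pt "0 0 0 -0.002 -0.003 0.214 -1" --pt "0 0 0 -0.002 -0.003 0.214 -1" --pt "0 0 0 -0.002 -0.003 0.214 -1"

```text
clock: 8.33
ee_pos: [0.4891, 0.213, 0.0246]
tool_rot: [0.232, 3.131, 0.002]
wrist_force: [0.4, -0.8, -0.1]
gripper_width: 0.0521
finger_force: 0.0
```

>>> drive_tool --pt "0 0 0 0 0 0 -1" --pt "0 0 0 0 0 0 -1" --pt "0 0 0 0 0 0 -1" --pt "0 0 0 0 0 0 -1" --pt "0 0 0 0 0 0 -1" --pt "0 0 0 0 0 -0.08 -1" --pt "0 0 0 0 0 -0.16 -1" --pt "0 0 0 0 0 -0.24 -1"

```text
clock: 9.0
ee_pos: [0.4878, 0.2123, 0.145]
tool_rot: [-0.232, -3.133, 0.001]
wrist_force: [1.4, 0.4, -0.9]
gripper_width: 0.0412
finger_force: 42.2
```

```bash
python3 - <<'E'
from h import *
print(bot.sense()["ee_pos"])
row([*pan(-.035,-.025),.24],PY)
E
```

```text
[0.48778765 0.21233497 0.14500369]
[-0.0001, -0.0, -0.011, -0.0556, -0.9533, -0.1896]
```

>>> drive_tool --pt "0 0 0 -0.005 -0.03 -0.07 -1" --pt "0 0 -0.005 -0.01 -0.08 -0.13 -1" --pt "0 0 -0.011 -0.015 -0.15 -0.18 -1" --pt "0 0 -0.011 -0.02 -0.23 -0.19 -1" --pt "0 0 -0.011 -0.025 -0.31 -0.19 -1" --pt "0 0 -0.011 -0.03 -0.39 -0.19 -1" --pt "0 0 -0.011 -0.035 -0.47 -0.19 -1" --pt "0 0 -0.011 -0.04 -0.55 -0.19 -1"

```text
clock: 9.67
ee_pos: [0.4669, -0.0641, 0.239]
tool_rot: [0.123, 3.138, 0.001]
wrist_force: [1.5, 0.0, -2.2]
gripper_width: 0.0415
finger_force: 42.5
```

```bash
python3 - <<'E'
from h import *
print(bot.sense()["ee_pos"])
row([*pan(-.035,-.025),.18],PY)
E
```

```text
[ 0.46685131 -0.06414515  0.23896785]
[0.0001, 0.0003, 0.0, 0.0123, -0.4003, 0.1176]
```

>>> drive_tool --pt "0 0 0 0.002 -0.08 0 -1" --pt "0 0 0 0.004 -0.16 0 -1" --pt "0 0 0 0.008 -0.24 0 -1" --pt "0 0 0 0.012 -0.31 0 -1" --pt "0 0 0 0.012 -0.37 0.02 -1" --pt "0 0 0 0.012 -0.399 0.06 -1" --pt "0 0 0 0.012 -0.399 0.1 -1" --pt "0 0 0 0.012 -0.399 0.118 -1"

```text
clock: 10.33
ee_pos: [0.4448, -0.2612, 0.1776]
tool_rot: [-0.126, -3.138, -0.001]
wrist_force: [-0.4, -0.2, -1.6]
gripper_width: 0.0411
finger_force: 42.3
```

```bash
python3 - <<'E'
from h import *
print(bot.sense()["ee_pos"])
row([*pan(-.035,-.025),.104],PY)
E
```

```text
[ 0.44480299 -0.26117718  0.17760438]
[0.0001, -0.0002, -0.0003, -0.0012, -0.004, 0.1472]
```

>>> drive_tool --pt "0 0 0 0 -0.003 0.05 -1" --pt "0 0 0 0 -0.003 0.09 -1" --pt "0 0 0 0 -0.003 0.115 -1" --pt "0 0 0 0 -0.003 0.128 -1" --pt "0 0 0 0 -0.003 0.136 -1" --pt "0 0 0 0 -0.003 0.143 -1" --pt "0 0 0 0 -0.003 0.149 -1" --pt "0 0 0 0 -0.003 0.15 -1"

```text
clock: 11.0
ee_pos: [0.4462, -0.2622, 0.1043]
tool_rot: [0.123, 3.138, -0.0]
wrist_force: [-0.0, -0.2, -1.1]
gripper_width: 0.0408
finger_force: 42.6
```

>>> drive_tool --pt "0 0 0 0 0 0 0.25" --pt "0 0 0 0 0 0 0.25" --pt "0 0 0 0 0 0 0.25" --pt "0 0 0 0 0 0 0.25" --pt "0 0 0 0 0 -0.03 0.25" --pt "0 0 0 0 0 -0.1 0.25" --pt "0 0 0 0 0 -0.18 0.25" --pt "0 0 0 0 0 -0.25 0.25"

```text
clock: 11.67
ee_pos: [0.4454, -0.2624, 0.2311]
tool_rot: [-0.124, -3.139, 0.001]
wrist_force: [1.3, -0.1, -0.3]
gripper_width: 0.0534
finger_force: 0.0
```

>>> drive_tool --pt "0 0 0 0 0.02 -0.05 0.25" --pt "0 0 0 0 0.08 -0.05 0.25" --pt "0 0 0 0 0.16 -0.05 0.25" --pt "0 0 0 0 0.24 -0.05 0.25" --pt "0 0 0 0 0.32 -0.05 0.25" --pt "0 0 0 0 0.4 -0.05 0.25" --pt "0 0 0 0 0.4 -0.05 0.25" --pt "0 0 0 0 0.4 -0.05 0.25"

```text
clock: 12.33
ee_pos: [0.4616, -0.061, 0.2542]
tool_rot: [0.117, 3.139, 0.0]
wrist_force: [0.2, -1.5, 0.2]
gripper_width: 0.0534
finger_force: 0.0
```

```bash
python3 - <<'E'
from h import *
im=imaging.camera("scene");cv2.imwrite("pics/s4.png",cv2.resize(im[150:310,140:400],(780,480),interpolation=cv2.INTER_CUBIC))
E
```

```text
(no output)
```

View pics/s4.png

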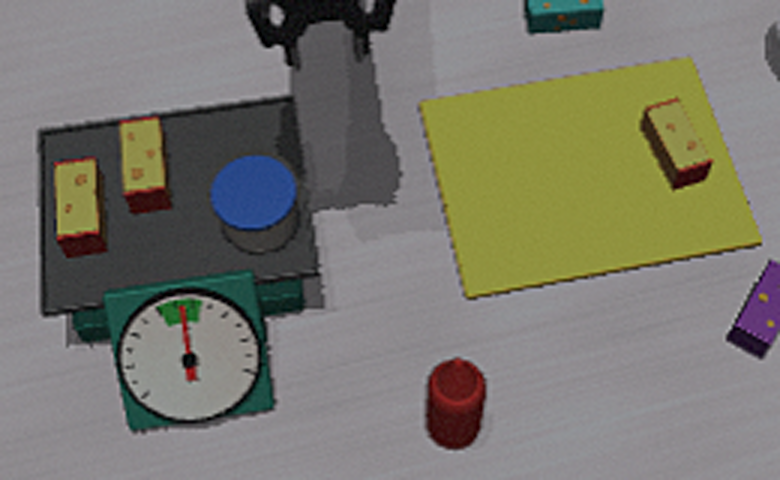

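Two blocks are on the pan at (78,205) and (143,160), the third is still on the board at (678,140), and the needle at (183,320) is in mid-green. I'll let it settle, check that the needle is still, and hand in.

>>> drive_tool --pt "0 0 0 0 0 0 0.25" --pt "0 0 0 0 0 0 0.25" --pt "0 0 0 0 0 0 0.25" --pt "0 0 0 0 0 0 0.25" --pt "0 0 0 0 0 0 0.25" --pt "0 0 0 0 0 0 0.25" --pt "0 0 0 0 0 0 0.25" --pt "0 0 0 0 0 0 0.25"

```text
clock: 13.05
ee_pos: [0.4615, -0.0629, 0.254]
tool_rot: [-0.123, -3.139, 0.0]
wrist_force: [0.6, 0.4, -0.1]
gripper_width: 0.0532
finger_force: 0.0
```

```bash
python3 - <<'E'
from h import *
def ang():
    im=imaging.camera("scene")[235:300,170:240].astype(int)
    b,g,r=im[...,0],im[...,1],im[...,2]
    y,x=np.nonzero((r>110)&(g<90)&(b<90)); gy,gx=np.nonzero((g>90)&(r<70)&(b<80))
    return np.round([x.mean(),y.mean(),x[y.argmin()],y.min()],2),len(x)
a=[ang() for _ in range(4)]
for k in a: print(k)
if max(abs(a[i][0][0]-a[0][0][0]) for i in range(4))<.4: print(bot.sign_off())
E
```

```text
(array([31.89, 29.37, 30.  , 17.  ]), 38)
(array([31.89, 29.37, 30.  , 17.  ]), 38)
(array([31.86, 29.35, 30.  , 17.  ]), 37)
(array([31.86, 29.35, 30.  , 17.  ]), 37)
the job is handed in; nothing more can be done
None
```

I added two cheese blocks next to the tub, the needle came to rest in the middle of the green sector, the third block stayed on the board, and the job was handed in at about 13 s; no verdict came back.

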